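# Release the filter drawer with the pin tool

### The arm

A 6-joint arm with a two-finger parallel gripper is mounted at the origin on a cart in front of the work surface, level with it; the furniture and walls round the work are solid. World frame = base frame: x ahead of the robot, y to its left, z up, the work surface at z = 0. Lengths are in m, angles in degrees, forces in N, time in s.
With the tool pointing down it reaches from about 0.275 to 0.75 m from the base axis. Payload 10.2 kg.
Tool frame: the origin (TCP) lies at the very end of the fingers, on their centre line; the grasp point (between the pads) lies 19 mm behind it; z points along the fingers, y is the line along which they close (so a half turn about z gives the same grasp; the last joint's range is limited). The gripper opens to 85 mm and grips with 20 to 120 N. Pads are 22 mm wide; open, the fingers measure 114 mm over their backs; the gripper's body (76 mm by 85 mm) begins 54 mm behind the grasp point. The pads swing forward as they close: fully open they stand 13 mm farther back than shut.
Start: joints at [-88.889, 17.928, 85.812, -0, 76.261, -12.8], TCP at [0.126, -0.51, 0.231] pointing down, gripper open.
Joint ranges: [-168.41, 168.41], [-55.51, 124.54], [10.69, 146.95], [-70.63, 250.63], [1, 178], [-165.06, 165.06]. Speed limits (degrees/s): [136.94, 136.94, 172.46, 180, 180, 180].

### API

Orientations are given as [roll, pitch, yaw] about the fixed x, y, z axes, in that order (R = Rz(yaw) Ry(pitch) Rx(roll)).
In Python, from bench import bot gives the robot as it stands. The module is installed in compiled form; this text tells all that it offers.
- The arm moves only by the shell command python3 -m crank 'ROWS' [FORCE]. ROWS is JSON, one flat list of numbers, 5 for each row, row after row: the shift along the world's x, y, z scaled (see below), then the turn about the world's z scaled (see below), then the opening, from 0 (shut) to 1 (fully open). A call has 1 to 12 rows; each row is the pose to reach, as a shift and turn from the pose commanded when the call began, turning the shorter way round; what a row does not reach only later rows make up. The controller multiplies each number of a shift by 0.15 m and each number of a turn by pi rad. A row lasts 1/12 s, in which the tool goes at most 41.7 mm and 7.16 degrees, less where a joint would pass 70% of its speed; a pose out of reach is approached as far as the arm can. A call with a number of a shift or a turn outside -1 to 1 is refused whole. A call with a gripper value outside its range is refused whole. The fingers move at their own pace and stop on an object; FORCE is the grip in N (left out, the last holds). Time passes only in rows, so rows that repeat a pose let the fingers close. It gives the time, the measured TCP pose, the force, the opening and the grip force at its end, in the units of the state.
- bot.sense(): the state, without advancing time (a new reading comes with each control period).
- bot.grab_frame(name): name is "scene" or "top" or "wrist"; returns (picture, depth): 400x640x3 uint8, red, green, blue; 400x640 float32, m along the optical axis (not along the pixel's ray), 0 where there is no reading.
- bot.get_calibration(name): a dict with "vertical_fov" (degrees; the focal length in pixels is half the picture's height over the tangent of half this angle, whatever the lens; pixels are square), "cx", "cy" (the principal point, pixels), "k1" (the pictures are not rectified: a ray, as slopes to the right and down, at radius r is drawn at 1 + k1 r^2 times it, then the intrinsics apply), "cam_to_world" (4x4, takes a point from camera to world coordinates); the wrist camera has in their place "tool_from_camera" (4x4, takes a point from camera to tool coordinates, whose origin is the TCP and whose axes are the flange's). Camera axes: x right, y up, looking along -z (the intrinsics and any distortion apply to the point x, -y, -z); pixel columns grow to the right and rows downward; lengths in m; the calibration is good to about 2 mm. A picture is of the moment at which its call begins: read the wrist's pose just before it. get_calibration takes no time and is no camera call.
- bot.hand_in(): hands the job in; it is judged then, once.
The state is a dict: "t": time; "joints": joint angles; "qvel": joint speeds; "effort": joint torques, N m; "tool_pos": TCP position; "tcp_rot": TCP orientation; "contact_force": force on the tool from outside, world axes, zero at the start; "moment": the same for the moment, N m; "finger_gap": opening from 0.0 (shut) to 1.0 (fully open); "gripper_force": force on a finger pad.
Only numpy, scipy, OpenCV 4.12 (cv2) and the standard library are available. Lean on these libraries where they do the work, as an engineer would, in place of code of your own. Each camera call takes 0.05 s, during which the arm holds its last target. There are 200 camera calls.

### The job

The filter of the bench unit has to be changed: take the pin tool from its stand, put its pin through the hole in the filter drawer, press the sprung release button hidden below it gently, and keep it held down while you push the drawer with the pin all the way out to its stop. Touch the unit only with the tool and never press on it hard (at most 25 N, downward and sideways push added up, also against the end of the button's travel and the drawer's stop). Then put the tool back into its stand, upright and fully home, let go, and leave the other things as they stand.

Things in the scene. Friction and masses are not known exactly. Their poses are not given: they have to be found in the camera images.
- filter_unit: Grey filter unit, 154 mm long (x), 100 wide (y), fixed; origin under its middle on the worktop, z up, -x is its front, where the drawer comes out. On the open front deck (x = -78 to 8 mm) the aluminium plate of the drawer shows, top at z = 48 mm, between side walls with tops at 52 (inner faces y = +-38 mm); behind x = 8 mm is a hood, top at 61.
- button_middle (a point): Fixed point of the unit (x = -42.5, y = 0, z = 48 mm), level with the plate's top, above the middle of the hidden sprung release button: a level bar 62 mm long (x), 20 wide, below the hole over the whole travel. Its resting top is 7 to 25 mm below this point, different each time and not measured: feel for it. It starts down at 3 N, takes 1.5 N more per mm, and stops hard at 5 mm (10.5 N).
- filter_drawer (a joint): How far the filter drawer is out, in m: 0 shut and locked, 0.045 at its stop. It slides level to the unit's -x with about 3 N of friction and stays where left. It is free while the button is down 3 mm or more (about 7.5 N); let up too early, it catches on the next of three teeth, 14 mm apart (the last is passed at about 36 mm).
- release_hole (a point): Centre of the upper mouth of the round 11 mm hole through the 5 mm thick drawer plate; it moves with the drawer. At the shut drawer it lies at x = -20, y = 0, z = 48 mm of the unit. Axes as the unit's: z up, -x is the way out.
- pin_tool: Pin tool, 60 g, standing upright in its stand: a square black handle with grey ribs, 16 x 16 mm, 60 mm tall, on a round steel collar 24 mm wide and 4 mm thick, below which a straight steel pin 6 mm thick with a round end sticks out 55 mm. Origin at the underside of the collar, on the axis; z up along the handle, which reaches from z = 4 to z = 64 mm; x and y square to the handle's flats.
- pin_tip (a point): The round end of the pin, on the tool's axis, 55 mm below the tool's origin.
- tool_stand: Aluminium stand fixed to the worktop: a block 44 x 44 mm, 64 mm high, on a foot 80 x 70 x 6 mm, with an upright hole of 11 mm diameter and 60 mm depth in the middle of its top. Origin under its middle, on the worktop. The tool stands in it fully home when its collar rests on the block's top (tool origin 64 mm above the stand's origin). At the start the handle's flats are square to the block.
- specimen_cup: Lidded specimen cup (bystander), 52 mm wide, 62 mm tall; origin under its middle.
- dropper: Dropper bottle (bystander), 25 mm wide, 71 mm tall; origin under its middle.
- cassette: Flat white test cassette (bystander), 50 x 78 x 5 mm, lying on the worktop; origin under its middle, long side along its y.
Not all that is in view belongs to the job. Leave any green look-alike of the filter_unit alone. What is shaped like the pin_tool but white is not meant.

How it is judged (in metres and radians):
On the way, in this order (a step that is already met when the one before it is completed fails the run):
1. the pin tool is lifted out of its stand (z of pin_tool in the frame of tool_stand above 0.1 m), for 0.1 s.
2. with the pin down through the drawer's hole, the drawer is out to within 4 mm of its stop (value of joint filter_drawer above 0.041 m and horizontal distance between pin_tip and release_hole below 0.009 m and z of pin_tip in the frame of release_hole below -0.007 m), for 0.1 s.
At the end, for the whole second after the job is handed in: The drawer is out to within 4 mm of its stop (more than 41 mm); the pin tool stands in the stand's hole at rest, released, upright within 0.08 rad, its axis within 5 mm of the stand's and its collar on the block within 3 mm (value of joint filter_drawer above 0.041 m and horizontal distance between pin_tool and tool_stand below 0.005 m and z of pin_tool in the frame of tool_stand between 0.06 and 0.067 m and angle between pin_tool's own z axis and vertical below 0.08 rad and linear speed of pin_tool below 0.02 m/s); the robot touches nothing.
It fails at once if the tool presses on the unit (button, drawer or housing) with more than 25 N, the forces on its parts added up (contact force between pin_tool and filter_unit above 25 N).
It fails at once if the gripper or arm touches the unit (more than 2 N) (contact force between any of the fingers, the arm and filter_unit above 2 N).
It fails at once if a bystander (specimen cup, dropper bottle, cassette) is moved by more than 15 mm (distance of any of specimen_cup, dropper, cassette from where it was at the start of the episode above 0.015 m).
It also fails if it takes over 72 s, if anything falls off the work surface, if the arm or the gripper's body presses on something with over 40 N, if the wrist force passes 120 N, or if a joint passes its speed limit or range.

## Working session

There is one attempt and no reset: what is moved stays moved. The work goes in short steps, Python scripts to look and compute and a shell command to move; the robot and the scene stay as the last step left them, time stands still between calls to the robot, and variables do not carry over. Pictures are saved under pics/ and viewed, at most 10 in all, crops included, and the job is handed in when it is done.

```bash
mkdir -p pics
cat > h.py <<'E'
import numpy as np, cv2
from bench import bot
def K(c):
    return 200/np.tan(np.radians(c["vertical_fov"]/2))
def cam(name):
    c=bot.get_calibration(name)
    return c
def world_T(name,s=None):
    c=bot.get_calibration(name)
    if name!="wrist": return c,np.array(c["cam_to_world"])
    from scipy.spatial.transform import Rotation as R
    s=s or bot.sense()
    T=np.eye(4);T[:3,:3]=R.from_euler('xyz',s["tcp_rot"],degrees=True).as_matrix();T[:3,3]=s["tool_pos"]
    return c,T@np.array(c["tool_from_camera"])
def rays(c,uv):
    f=K(c);uv=np.atleast_2d(uv).astype(float)
    Km=np.array([[f,0,c["cx"]],[0,f,c["cy"]],[0,0,1]])
    p=cv2.undistortPoints(uv[:,None],Km,np.array([c["k1"],0,0,0.]))[:,0]
    return np.c_[p[:,0],-p[:,1],-np.ones(len(p))]
def onplane(c,T,uv,z):
    d=rays(c,uv)@T[:3,:3].T;o=T[:3,3]
    return o+d*((z-o[2])/d[:,2])[:,None]
def bydepth(c,T,uv,dep):
    r=rays(c,uv);return (r*np.atleast_1d(dep)[:,None])@T[:3,:3].T+T[:3,3]
E
python3 - <<'E'
from h import *
print(bot.sense())
for n in ("scene","top","wrist"):
    s=bot.sense();p,d=bot.grab_frame(n);cv2.imwrite(f"pics/{n}0.png",p[...,::-1]);np.savez(f"{n}0.npz",p=p,d=d)
    c=bot.get_calibration(n);print(n,c,(d>0).mean())
E
```

```text
{'t': 0.0, 'joints': array([-8.88879330e+01,  1.79574727e+01,  8.58552678e+01, -5.46619257e-04,
        7.62615170e+01, -1.28009969e+01]), 'qvel': array([ 0.0717523 ,  0.03917358, -0.02844357,  0.0780199 ,  0.07708633,
       -0.07809143]), 'effort': array([ 3.89891080e-03, -4.12270260e+01, -2.59735912e+01,  2.81105980e-05,
        4.24543963e-03,  8.22583047e-06]), 'tool_pos': array([ 0.12620643, -0.50932689,  0.23074442]), 'tcp_rot': array([-1.79927471e+02, -1.59352526e-02,  1.39131840e+01]), 'contact_force': array([-0.3093415 ,  0.29455575, -0.72563423]), 'moment': array([-0.01170405,  0.00096678, -0.04108369]), 'gripper_force': 0.0, 'finger_gap': 0.9969621656154304}
scene {'vertical_fov': 57.032207981676095, 'cx': 313.1448254777368, 'cy': 201.6658741628132, 'k1': 0.025828949090553877, 'cam_to_world': array([[-0.49564102,  0.54852513, -0.67339451, -0.05560146],
       [-0.8684403 , -0.32397972,  0.37529801,  0.26721314],
       [-0.01230578,  0.77081601,  0.63693896,  0.6713241 ],
       [ 0.        ,  0.        ,  0.        ,  1.        ]])} 0.99602734375
top {'vertical_fov': 53.
[... 168 characters left out ...]
 ],
       [-0.99988449,  0.0112296 ,  0.01024211, -0.08036714],
       [ 0.01201419,  0.17121604,  0.98516025,  1.23334409],
       [ 0.        ,  0.        ,  0.        ,  1.        ]])} 0.99616015625
wrist {'vertical_fov': 68.1240026149629, 'cx': 323.75828027374763, 'cy': 206.30010594163016, 'k1': -0.029067579754341617, 'tool_from_camera': array([[ 9.85195898e-05,  9.58450403e-01,  2.85259208e-01,
         7.27959155e-02],
       [ 9.99999865e-01,  5.10858672e-05, -5.17013447e-04,
        -1.53833500e-04],
       [-5.10104460e-04,  2.85259221e-01, -9.58450268e-01,
        -1.42846181e-01],
       [ 0.00000000e+00,  0.00000000e+00,  0.00000000e+00,
         1.00000000e+00]])} 0.99612109375
```

View pics/top0.png

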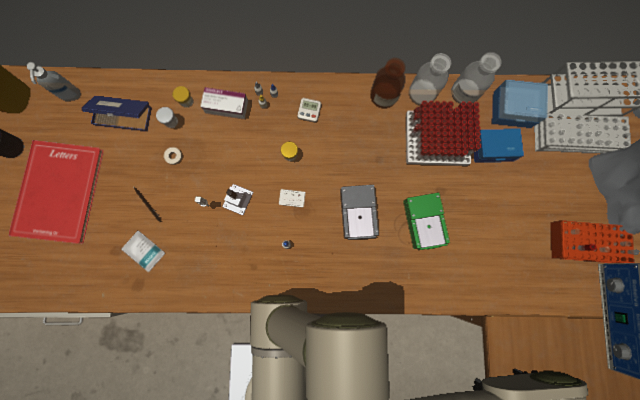

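View pics/scene0.png

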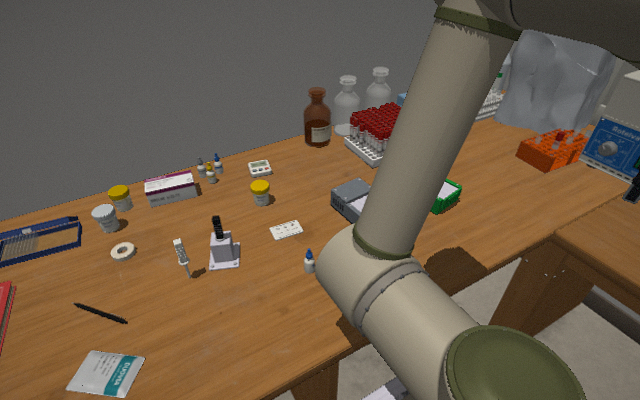

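The top view shows these look-alikes:
- **Pin tool:** the black-handled tool in its stand at (237,200) is wanted. The white look-alike at (201,201) is not.
- **Unit:** the grey one at (360,211) is wanted, with its plate and hole at (360,220). The green one at (428,220) is not.
- **Bystanders:** cassette (292,198), dropper (287,244), cup (289,150).

Next I measure coarse positions and take a close crop to check the choice.

Run:
```python
from h import *
c,T=world_T("top");z=np.load("top0.npz");d=z["d"]
for n,u,v in [("toolhandle",237,193),("stand",244,203),("white",201,201),("deck",360,232),("hood",357,195),("hole",360,219),("green",430,235),("cass",292,198),("drop",287,244),("cup",289,150)]:
    print(n,bydepth(c,T,[[u,v]],d[v,u]).round(3))
# unit outline corners: depth heights
vv,uu=np.mgrid[175:250,330:390];P=bydepth(c,T,np.c_[uu.ravel(),vv.ravel()],d[175:250,330:390].ravel())
m=P[:,2]>.035;r=cv2.minAreaRect((P[m][:,:2]*1000).astype(np.float32));print(r)
p=z["p"];a=cv2.resize(p[170:255,190:390],None,fx=4,fy=4,interpolation=cv2.INTER_CUBIC);cv2.imwrite("pics/crop1.png",a[...,::-1])
```

```text
toolhandle [[0.589 0.151 0.067]]
stand [[0.569 0.141 0.004]]
white [[0.557 0.245 0.106]]
deck [[ 0.478 -0.217  0.047]]
hood [[ 0.589 -0.208  0.058]]
hole [[ 0.518 -0.218  0.045]]
green [[ 0.472 -0.427  0.047]]
cass [[ 0.587 -0.009  0.001]]
drop [[ 0.44  -0.     0.057]]
cup [[0.727 0.    0.059]]
((487.69110107421875, -195.46206665039062), (146.51788330078125, 290.5821838378906), 71.73948669433594)
```

View pics/crop1.png

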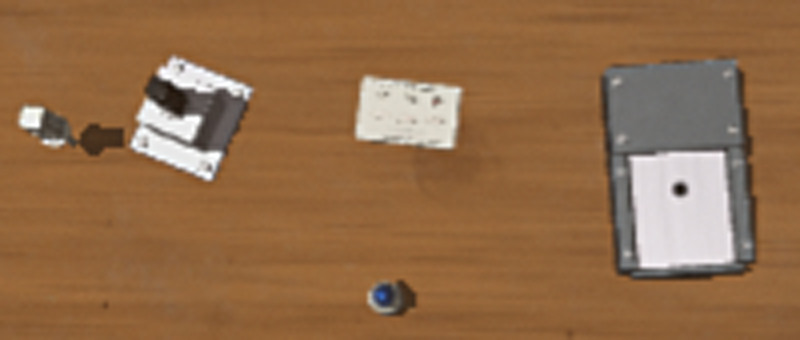

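The crop confirms the black-handled tool in the aluminium stand at crop (165,95) and the grey unit with its hole at crop (680,189). Next is a wrist view of the unit.

```bash
python3 -m crank '[1,0.9,0,0.289,1, 1,0.9,0,0.289,1, 1,0.9,0,0.289,1, 1,0.9,0,0.289,1, 1,0.9,0,0.289,1, 1,0.9,0,0.289,1, 1,0.9,0,0.289,1, 1,0.9,0,0.289,1]'; python3 -m crank '[1,0.9,0.2,0,1, 1,0.9,0.2,0,1, 1,0.9,0.2,0,1, 1,0.9,0.2,0,1, 1,0.9,0.2,0,1, 1,0.9,0.2,0,1]'; python3 -m crank '[0.69,0.2,0,0,0.5, 0.69,0.2,0,0,0.5, 0.69,0.2,0,0,0.5, 0.69,0.2,0,0,0.5, 0.69,0.2,0,0,0.5, 0.69,0.2,0,0,0.5]'
python3 - <<'E'
from h import *
s=bot.sense();p,d=bot.grab_frame("wrist");np.savez("wu.npz",p=p,d=d,pos=s["tool_pos"],rot=s["tcp_rot"]);cv2.imwrite("pics/wu.png",p[...,::-1]);print(s["joints"],s["contact_force"])
E
```

```text
t: 0.82
tool_pos: [0.2767, -0.374, 0.2312]
tcp_rot: [-180.0, -0.0, 66.4]
contact_force: [-0.5, 0.1, -0.5]
finger_gap: 1.0
gripper_force: 0.0
t: 1.32
tool_pos: [0.4296, -0.2357, 0.2622]
tcp_rot: [179.9, -0.1, 66.3]
contact_force: [-0.0, -0.8, 0.3]
finger_gap: 0.998
gripper_force: 0.0
t: 1.82
tool_pos: [0.529, -0.2099, 0.261]
tcp_rot: [-179.9, 0.0, 65.9]
contact_force: [0.2, 0.6, -0.0]
finger_gap: 0.498
gripper_force: 0.0
[-3.34232584e+01  2.25540742e+01  7.49153219e+01 -1.39650393e-02
  8.25843875e+01 -9.33864080e+00] [ 0.24221893  0.60621894 -0.04526866]
```

View pics/wu.png

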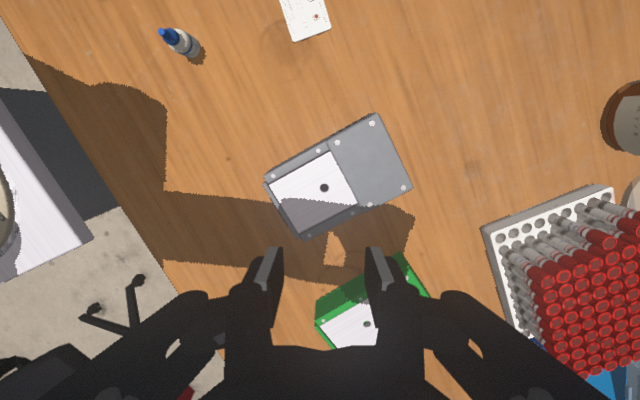

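The wrist view shows the grey unit with its hole at (324,188), the front edge near (285,210) and the green look-alike below, partly behind the fingers.

```bash
cat >> h.py <<'E'
def load(f):
    z=np.load(f);s=dict(tool_pos=z["pos"],tcp_rot=z["rot"]);c,T=world_T("wrist",s);return z["p"],z["d"],c,T
def blob(p,win,thr):
    u0,v0,u1,v1=win;g=cv2.cvtColor(p,cv2.COLOR_RGB2GRAY)[v0:v1,u0:u1].astype(float)
    w=np.clip(thr-g,0,None);v,u=np.mgrid[v0:v1,u0:u1];return (u*w).sum()/w.sum(),(v*w).sum()/w.sum(),(w>0).sum()
E
python3 - <<'E'
from h import *
p,d,c,T=load("wu.npz")
u,v,n=blob(p,(315,179,334,198),120);print(u,v,n,onplane(c,T,[[u,v]],.048),d[180,320])
vv,uu=np.mgrid[100:250,250:430];P=bydepth(c,T,np.c_[uu.ravel(),vv.ravel()],d[100:250,250:430].ravel())
g=p[100:250,250:430].reshape(-1,3).astype(int)
for lo,hi in((.053,.07),(.03,.07)):
    m=(P[:,2]>lo)&(P[:,2]<hi)&(abs(P[:,0]-.53)<.13)&(abs(P[:,1]+.213)<.09)
    # largest component
    M=m.reshape(150,180).astype(np.uint8);k,l,st,_=cv2.connectedComponentsWithStats(M);i=1+st[1:,4].argmax();m=(l==i).ravel()
    print(m.sum(),np.median(P[m][:,2]),cv2.minAreaRect((P[m][:,:2]*1000).astype(np.float32)))
# plate heights
m=(abs(P[:,0]-.5)<.02)&(abs(P[:,1]+.215)<.02);print(np.median(P[m][:,2]))
E
```

```text
323.87191157347206 187.30169050715216 45 [[ 0.52558092 -0.21801966  0.048     ]] 0.3617891
4937 0.06025516191960656 ((586.440673828125, -213.3768768310547), (70.67427825927734, 100.78732299804688), 5.69748592376709)
10838 0.05278496395927512 ((539.96484375, -217.03546142578125), (162.8698272705078, 101.0639877319336), 4.604781627655029)
0.048319007233032785
```

```bash
python3 -m crank '[0.13,1,0,0,0.5, 0.13,1,0,0,0.5, 0.13,1,0,0,0.5, 0.13,1,0,0,0.5, 0.13,1,0,0,0.5, 0.13,1,0,0,0.5]'; python3 -m crank '[0.13,1,0,0,0.5, 0.13,1,0,0,0.5, 0.13,1,0,0,0.5, 0.13,1,0,0,0.5, 0.13,1,0,0,0.5, 0.13,1,0,0,0.5, 0.13,1,0,0,0.5]'
python3 - <<'E'
from h import *
s=bot.sense();p,d=bot.grab_frame("wrist");np.savez("ws.npz",p=p,d=d,pos=s["tool_pos"],rot=s["tcp_rot"]);cv2.imwrite("pics/ws.png",p[...,::-1])
E
```

```text
t: 2.37
tool_pos: [0.5487, -0.0592, 0.2618]
tcp_rot: [180.0, 0.0, 66.0]
contact_force: [-0.3, -0.6, 0.4]
finger_gap: 0.502
gripper_force: 0.0
t: 2.95
tool_pos: [0.5687, 0.0886, 0.2613]
tcp_rot: [180.0, 0.0, 65.8]
contact_force: [0.0, -0.3, -0.2]
finger_gap: 0.501
gripper_force: 0.0
```

View pics/ws.png

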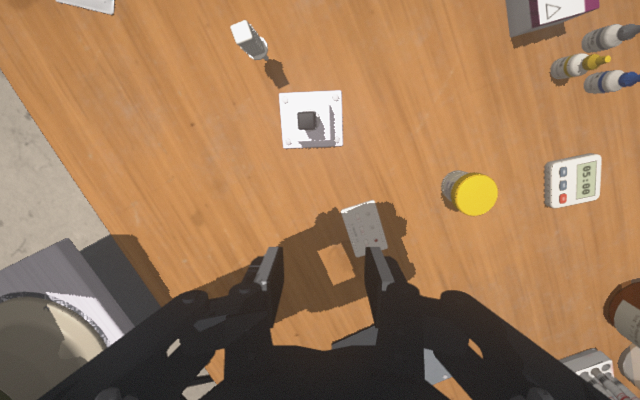

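The wrist view shows the black handle at (306,120) in its stand, the foot spanning (280-343, 91-149), and the white look-alike at (245,35).

Run:
```python
from h import *
p,d,c,T=load("ws.npz")
vv,uu=np.mgrid[80:165,265:360];P=bydepth(c,T,np.c_[uu.ravel(),vv.ravel()],d[80:165,265:360].ravel())
for n,lo,hi in(("top",.120,.135),("block",.058,.067),("foot+",.0035,.135)):
    m=(P[:,2]>lo)&(P[:,2]<hi)
    q=P[m]; print(n,m.sum(),np.median(q[:,2]) if len(q) else 0,cv2.minAreaRect((q[:,:2]*1000).astype(np.float32)), q[:,:2].mean(0))
    if n=="top":
        w=np.c_[uu.ravel(),vv.ravel()][m];print(w.min(0),w.max(0))
# foot by brightness
g=p[80:165,265:360].min(2);M=(g>120).astype(np.uint8);k,l,st,_=cv2.connectedComponentsWithStats(M);i=1+st[1:,4].argmax()
hull=cv2.convexHull(np.argwhere(l==i)[:,::-1].astype(np.float32))[:,0]+[265,80]
q=onplane(c,T,hull,.006);print("foot",cv2.minAreaRect((q[:,:2]*1000).astype(np.float32)))
t,_=bot.grab_frame("top")
```

```text
top 327 0.1280119225988922 ((583.007568359375, 160.37353515625), (15.740464210510254, 15.565450668334961), 65.58111572265625) [0.58310782 0.16018123]
[297 111] [314 129]
block 1242 0.06422127260953067 ((582.8558959960938, 160.233154296875), (44.49966049194336, 44.13279724121094), 68.24246978759766) [0.58359021 0.16059701]
foot+ 3460 0.009089970542294018 ((582.7702026367188, 160.3114471435547), (70.49165344238281, 80.2986068725586), 68.20120239257812) [0.5849378  0.16050334]
foot ((583.3445434570312, 160.27096557617188), (70.400146484375, 80.99942016601562), 68.3895492553711)
```

```bash
python3 -m crank '[0.095,0.478,0,0.013,0.5, 0.095,0.478,0,0.013,0.5, 0.095,0.478,-0.25,0.013,0.5, 0.095,0.478,-0.5,0.013,0.5, 0.095,0.478,-0.5,0.013,0.5, 0.095,0.478,-0.5,0.013,0.5]'
python3 -m crank '[0,0,-0.2,0,0.5, 0,0,-0.4,0,0.5, 0,0,-0.55,0,0.5, 0,0,-0.667,0,0.5, 0,0,-0.667,0,0.5, 0,0,-0.667,0,0.5, 0,0,-0.667,0,0.5]'
python3 -m crank '[0,0,0,0,0, 0,0,0,0,0, 0,0,0,0,0, 0,0,0,0,0, 0,0,0,0,0, 0,0,0,0,0, 0,0,0,0,0, 0,0,0,0,0]' 80
python3 -c "
from h import *
s=bot.sense();print(s['tool_pos'],s['tcp_rot'],s['moment'])"
```

```text
t: 3.55
tool_pos: [0.5827, 0.1609, 0.1859]
tcp_rot: [-179.8, 0.1, 68.2]
contact_force: [0.4, -0.4, 1.4]
finger_gap: 0.5
gripper_force: 0.0
t: 4.13
tool_pos: [0.5846, 0.1618, 0.0892]
tcp_rot: [179.8, -0.1, 68.2]
contact_force: [1.0, -1.1, 1.2]
finger_gap: 0.5
gripper_force: 0.0
t: 4.8
tool_pos: [0.5838, 0.1621, 0.0879]
tcp_rot: [179.9, -0.1, 68.3]
contact_force: [-0.7, -0.5, 6.3]
finger_gap: 0.173
gripper_force: 78.1
[0.58375746 0.16207727 0.08793107] [ 1.79857944e+02 -5.82532100e-02  6.82771973e+01] [-0.08271122  0.25011918  0.02672648]
```

```bash
python3 -m crank '[0,0,0.1,0,0, 0,0,0.3,0,0, 0,0,0.5,0,0, 0,0,0.7,0,0, 0,0,0.87,0,0, 0,0,0.87,0,0, 0,0,0.87,0,0, 0,0,0.87,0,0, 0,0,0.87,0,0]'
python3 - <<'E'
from h import *
s=bot.sense();p,d=bot.grab_frame("wrist");np.savez("wl.npz",p=p,d=d,pos=s["tool_pos"],rot=s["tcp_rot"]);cv2.imwrite("pics/wl.png",p[...,::-1])
print(s["tool_pos"],s["tcp_rot"])
E
```

```text
t: 5.55
tool_pos: [0.5824, 0.162, 0.2154]
tcp_rot: [-179.9, 0.1, 68.3]
contact_force: [-0.2, 0.3, -0.5]
finger_gap: 0.176
gripper_force: 78.3
[0.58242814 0.16204037 0.21535934] [-1.79868134e+02  6.36041916e-02  6.82691333e+01]
```

View pics/wl.png

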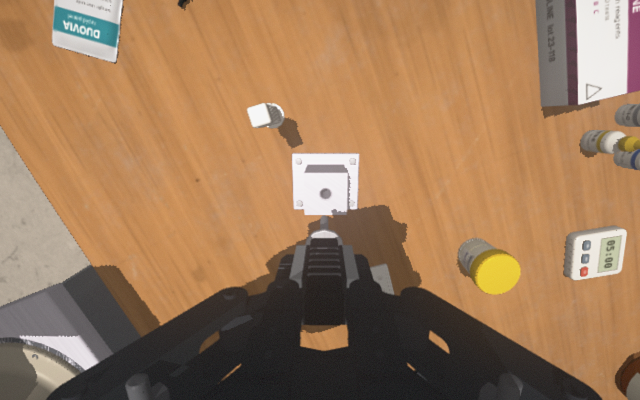

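The tool is held. The stand's hole shows at (325,193), and the pin and collar lie just below it around (323,222-240). I need a crop to read the pin.

Run:
```python
from h import *
p,d,c,T=load("wl.npz")
a=cv2.resize(p[180:255,290:365],None,fx=8,fy=8,interpolation=cv2.INTER_NEAREST);cv2.imwrite("pics/wlc.png",a[...,::-1])
u,v,n=blob(p,(317,186,333,201),110);print(u,v,n,onplane(c,T,[[u,v]],.064))
for v in range(212,244,2):
    row=d[v,310:338];P=bydepth(c,T,np.c_[np.arange(310,338),np.full(28,v)],row);m=P[:,2]>.1
    if m.any():
        us=np.arange(310,338)[m];print(v,us.min(),us.max(),row[m].round(3)[len(us)//2],P[m].mean(0).round(4))
```

```text
nan nan 0 [[nan nan nan]]
216 321 326 0.228 [0.5823 0.1623 0.141 ]
218 320 327 0.223 [0.5822 0.1621 0.145 ]
220 320 327 0.219 [0.5823 0.1622 0.1501]
222 320 327 0.215 [0.5822 0.1621 0.1543]
224 320 327 0.21 [0.5823 0.1623 0.159 ]
226 320 327 0.207 [0.5823 0.1623 0.1631]
228 320 327 0.203 [0.5823 0.1622 0.1669]
230 317 331 0.174 [0.586  0.1705 0.194 ]
232 313 334 0.174 [0.5855 0.17   0.1955]
234 311 336 0.174 [0.585  0.1689 0.1956]
236 310 337 0.175 [0.5846 0.1677 0.1955]
238 310 337 0.173 [0.5844 0.1673 0.1978]
240 310 337 0.17 [0.5844 0.1673 0.2007]
242 310 337 0.167 [0.5844 0.1673 0.2036]h.py:29: RuntimeWarning: invalid value encountered in scalar divide
  w=np.clip(thr-g,0,None);v,u=np.mgrid[v0:v1,u0:u1];return (u*w).sum()/w.sum(),(v*w).sum()/w.sum(),(w>0).sum()
```

View pics/wlc.png

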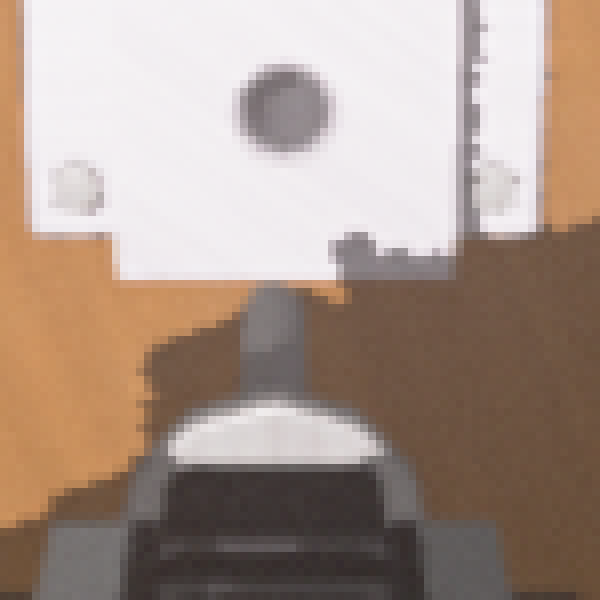

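The pin hangs upright, with its front face at about (.5823,.1622). Its axis is therefore about 2 mm behind the TCP along tool x, which agrees with the grasp measurement. The unit's hole is at about (.5254,-.2182), so I carry the tool there and check from just above.

```bash
python3 -m crank '[-0.15,-1,0,0,0, -0.15,-1,0,0,0, -0.15,-1,0,0,0, -0.15,-1,0,0,0, -0.15,-1,0,0,0]'
python3 -m crank '[-0.15,-1,0,0,0, -0.15,-1,0,0,0, -0.15,-1,0,0,0, -0.15,-1,0,0,0, -0.15,-1,0,0,0]'
python3 -m crank '[-0.075,-0.25,0,0,0, -0.075,-0.4,0,0,0, -0.075,-0.52,-0.1,0,0, -0.075,-0.52,-0.3,0,0, -0.075,-0.52,-0.45,0,0, -0.075,-0.52,-0.45,0,0, -0.075,-0.52,-0.45,0,0, -0.075,-0.52,-0.45,0,0]'
python3 - <<'E'
from h import *
s=bot.sense();p,d=bot.grab_frame("wrist");np.savez("wh.npz",p=p,d=d,pos=s["tool_pos"],rot=s["tcp_rot"])
a=cv2.resize(p[160:260,270:380],None,fx=6,fy=6,interpolation=cv2.INTER_NEAREST);cv2.imwrite("pics/wh.png",a[...,::-1])
print(s["tool_pos"],s["tcp_rot"],s["contact_force"])
E
```

```text
t: 6.02
tool_pos: [0.5597, 0.0077, 0.2159]
tcp_rot: [-179.9, 0.1, 68.0]
contact_force: [0.8, -0.8, -1.6]
finger_gap: 0.176
gripper_force: 78.3
t: 6.43
tool_pos: [0.5371, -0.1421, 0.2158]
tcp_rot: [-179.9, 0.1, 68.0]
contact_force: [0.2, 0.5, -0.3]
finger_gap: 0.174
gripper_force: 78.3
t: 7.1
tool_pos: [0.5274, -0.2157, 0.1506]
tcp_rot: [179.9, 0.0, 68.3]
contact_force: [-0.2, 0.9, -0.3]
finger_gap: 0.172
gripper_force: 78.3
[ 0.5274429  -0.21569398  0.15058604] [1.79901366e+02 1.71265194e-02 6.83119684e+01] [-0.20179391  0.91183256 -0.28060331]
```

View pics/wh.png

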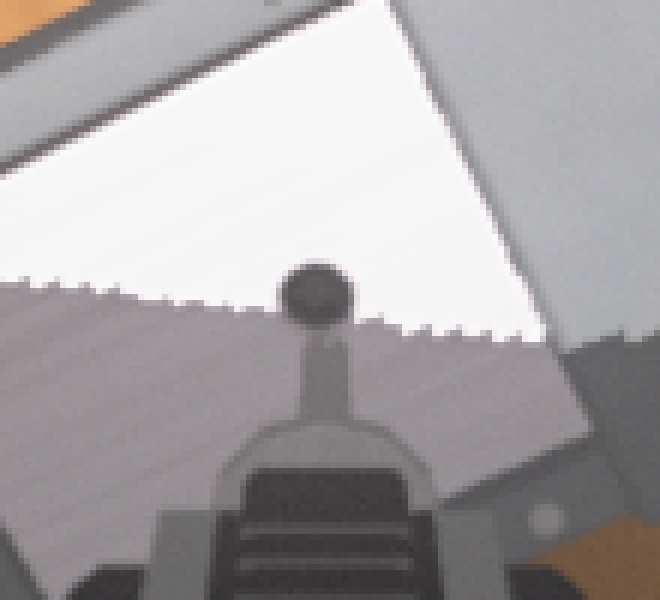

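The hole's mouth is at crop (316,295) and the pin at crop x 326, with its tip near (327,330). I compute the remaining offset.

Run:
```python
from h import *
p,d,c,T=load("wh.npz")
H=onplane(c,T,[[270+316/6-.5,160+295/6-.5]],.048)[0]
L=[]
for v in range(216,229):
    us=np.arange(312,338);P=bydepth(c,T,np.c_[us,np.full(26,v)],d[v,us]);m=P[:,2]>.062
    if m.any(): L.append(np.r_[v,us[m].min(),us[m].max(),P[m].mean(0)]); print(L[-1].round(4))
tip=np.median(np.array(L)[:,3:5],0);ax=tip-2.4e-3*T[:2,:2]@[0,1]*0  # filled below
dx=np.array([np.cos(np.radians(68.3)),np.sin(np.radians(68.3))])
ax=tip-.0024*dx
print("hole",H,"axis",ax,"shift",H[:2]-ax,(H[:2]-ax)/.15)
```

```text
[ 2.160e+02  3.210e+02  3.260e+02  5.277e-01 -2.153e-01  7.680e-02]
[ 2.170e+02  3.210e+02  3.260e+02  5.318e-01 -2.042e-01  1.143e-01]
[ 2.180e+02  3.200e+02  3.270e+02  5.275e-01 -2.157e-01  8.020e-02]
[ 2.190e+02  3.200e+02  3.270e+02  5.275e-01 -2.157e-01  8.270e-02]
[ 2.200e+02  3.200e+02  3.270e+02  5.275e-01 -2.156e-01  8.530e-02]
[ 2.210e+02  3.200e+02  3.270e+02  5.275e-01 -2.158e-01  8.700e-02]
[ 2.220e+02  3.200e+02  3.270e+02  5.276e-01 -2.154e-01  9.020e-02]
[ 2.230e+02  3.200e+02  3.270e+02  5.276e-01 -2.154e-01  9.230e-02]
[ 2.240e+02  3.200e+02  3.270e+02  5.275e-01 -2.155e-01  9.410e-02]
[ 2.250e+02  3.180e+02  3.270e+02  5.305e-01 -2.081e-01  1.179e-01]
[ 2.260e+02  3.200e+02  3.270e+02  5.276e-01 -2.154e-01  9.850e-02]
[ 2.270e+02  3.200e+02  3.270e+02  5.276e-01 -2.154e-01  1.006e-01]
[ 2.280e+02  3.200e+02  3.270e+02  5.276e-01 -2.154e-01  1.026e-01]
hole [ 0.5255398  -0.21762387  0.048     ] axis [ 0.52669374 -0.21764534] shift [-1.15394085e-03  2.14656664e-05] [-0.00769294  0.0001431 ]
```

```bash
python3 -m crank '[-0.0077,0,0,0,0, -0.0077,0,-0.08,0,0, -0.0077,0,-0.14,0,0, -0.0077,0,-0.14,0,0, -0.0077,0,-0.14,0,0, -0.0077,0,-0.14,0,0]'
python3 -m crank '[0,0,-0.01,0,0, 0,0,-0.01,0,0, 0,0,-0.01,0,0]'
python3 -m crank '[0,0,-0.01,0,0, 0,0,-0.01,0,0, 0,0,-0.01,0,0]'
```

```text
t: 7.65
tool_pos: [0.5258, -0.216, 0.1288]
tcp_rot: [180.0, 0.0, 68.3]
contact_force: [-0.4, -0.4, -0.4]
finger_gap: 0.174
gripper_force: 78.3
t: 7.9
tool_pos: [0.5256, -0.2159, 0.1269]
tcp_rot: [180.0, 0.0, 68.3]
contact_force: [-0.5, 0.2, -0.7]
finger_gap: 0.178
gripper_force: 78.3
t: 8.15
tool_pos: [0.5255, -0.2159, 0.1252]
tcp_rot: [-180.0, -0.0, 68.3]
contact_force: [-0.1, -0.7, -1.5]
finger_gap: 0.175
gripper_force: 78.3
```

The tip is in the hole with no contact force. Next I feel downward for the button.

```bash
python3 -m crank '[0,0,-0.014,0,0, 0,0,-0.028,0,0, 0,0,-0.028,0,0, 0,0,-0.028,0,0]' | grep -E "pos|contact"
for i in 1; do python3 -m crank '[0,0,-0.007,0,0, 0,0,-0.007,0,0, 0,0,-0.007,0,0]'| grep -E "pos|contact"; python3 -m crank '[0,0,-0.007,0,0, 0,0,-0.007,0,0, 0,0,-0.007,0,0]'| grep -E "pos|contact";python3 -m crank '[0,0,-0.007,0,0, 0,0,-0.007,0,0, 0,0,-0.007,0,0]'| grep -E "pos|contact"; done
```

```text
tool_pos: [0.5255, -0.2158, 0.1208]
contact_force: [-0.7, -0.4, -0.8]
tool_pos: [0.5255, -0.2159, 0.1199]
contact_force: [-0.3, -0.7, -0.7]
tool_pos: [0.5255, -0.2159, 0.1189]
contact_force: [0.7, -0.2, 0.1]
tool_pos: [0.5255, -0.2159, 0.1178]
contact_force: [-0.4, -0.3, -0.9]
```

```bash
for i in 1 2 3; do python3 -m crank '[0,0,-0.007,0,0, 0,0,-0.007,0,0, 0,0,-0.007,0,0]'| grep -E "pos|contact";done
```

```text
tool_pos: [0.5255, -0.2159, 0.1168]
contact_force: [0.2, 1.0, -0.7]
tool_pos: [0.5255, -0.2159, 0.1157]
contact_force: [-0.2, 0.6, 0.0]
tool_pos: [0.5255, -0.2159, 0.1147]
contact_force: [0.1, -0.6, -0.6]
```

```bash
for i in 1 2 3; do python3 -m crank '[0,0,-0.007,0,0, 0,0,-0.007,0,0, 0,0,-0.007,0,0]'| grep -E "pos|contact";done
```

```text
tool_pos: [0.5255, -0.2159, 0.1136]
contact_force: [0.3, -0.5, -1.3]
tool_pos: [0.5255, -0.2159, 0.1126]
contact_force: [-0.0, 0.5, -0.8]
tool_pos: [0.5256, -0.216, 0.1118]
contact_force: [-0.2, -0.1, 1.4]
```

```bash
for i in 1 2; do python3 -m crank '[0,0,-0.007,0,0, 0,0,-0.007,0,0, 0,0,-0.007,0,0]'| grep -E "pos|contact";done
```

```text
tool_pos: [0.5257, -0.216, 0.1107]
contact_force: [-1.3, 0.6, 2.5]
tool_pos: [0.5256, -0.216, 0.1097]
contact_force: [-0.7, -0.3, 5.1]
```

```bash
python3 -m crank '[0,0,-0.007,0,0, 0,0,-0.007,0,0, 0,0,-0.007,0,0]'| grep -E "pos|contact"; python3 -m crank '[0,0,-0.005,0,0, 0,0,-0.005,0,0, 0,0,-0.005,0,0]'| grep -E "pos|contact";python3 -m crank '[0,0,0,0,0, 0,0,0,0,0, 0,0,0,0,0]'| grep -E "pos|contact"
```

```text
tool_pos: [0.5257, -0.216, 0.1087]
contact_force: [-0.6, 0.3, 6.6]
tool_pos: [0.5257, -0.216, 0.1081]
contact_force: [-1.0, 0.5, 7.2]
tool_pos: [0.5257, -0.216, 0.1081]
contact_force: [-1.0, 0.8, 6.4]
```

```bash
python3 -m crank '[0,0,-0.004,0,0, 0,0,-0.004,0,0, 0,0,-0.004,0,0]'| grep -E "pos|contact"; python3 -m crank '[-0.0133,-0.0012,0,0,0, -0.02,-0.0018,0,0,0, -0.0267,-0.0023,0,0,0, -0.0267,-0.0023,0,0,0]'| grep -E "pos|rot|contact|gap"
```

```text
tool_pos: [0.5257, -0.216, 0.1076]
contact_force: [-1.4, 1.0, 6.3]
tool_pos: [0.5228, -0.2166, 0.1081]
tcp_rot: [179.7, -0.0, 68.3]
contact_force: [4.3, 0.3, 7.4]
finger_gap: 0.176
```

```bash
python3 -m crank '[0,0,-0.003,0,0, 0,0,-0.003,0,0]'| grep -E "pos|contact"; python3 -m crank '[-0.0133,-0.0012,0,0,0, -0.0267,-0.0023,0,0,0, -0.0267,-0.0023,0,0,0, -0.0267,-0.0023,0,0,0]'| grep -E "pos|rot|contact|gap"
```

```text
tool_pos: [0.5228, -0.2166, 0.1077]
contact_force: [1.9, 1.0, 9.1]
tool_pos: [0.5193, -0.217, 0.1078]
tcp_rot: [179.7, -0.0, 68.3]
contact_force: [5.4, 0.8, 6.7]
finger_gap: 0.179
```

```bash
python3 -m crank '[-0.0133,-0.0012,0,0,0, -0.0267,-0.0023,0,0,0, -0.0267,-0.0023,0,0,0, -0.0267,-0.0023,0,0,0]'| grep -E "pos|rot|contact|gap"; python3 -m crank '[-0.0133,-0.0012,0,0,0, -0.0267,-0.0023,0,0,0, -0.0267,-0.0023,0,0,0, -0.0267,-0.0023,0,0,0]'| grep -E "pos|rot|contact|gap"
```

```text
tool_pos: [0.5152, -0.2173, 0.1078]
tcp_rot: [179.7, -0.0, 68.3]
contact_force: [4.4, 1.7, 7.8]
finger_gap: 0.176
tool_pos: [0.5113, -0.2176, 0.1078]
tcp_rot: [179.7, -0.0, 68.3]
contact_force: [4.7, 1.1, 6.8]
finger_gap: 0.177
```

```bash
for i in 1 2 3 4 5; do python3 -m crank '[-0.0133,-0.0012,-0.0005,0,0, -0.0267,-0.0023,-0.0005,0,0, -0.0333,-0.0029,-0.0005,0,0, -0.0333,-0.0029,-0.0005,0,0]'| grep -E "pos|contact"; done
```

```text
tool_pos: [0.5066, -0.2181, 0.1078]
contact_force: [6.0, 1.9, 6.1]
tool_pos: [0.5016, -0.2185, 0.1078]
contact_force: [6.0, 1.6, 6.9]
tool_pos: [0.4966, -0.219, 0.1078]
contact_force: [7.3, 1.8, 7.9]
tool_pos: [0.4915, -0.2194, 0.1077]
contact_force: [4.8, 1.2, 9.2]
tool_pos: [0.4866, -0.2198, 0.1077]
contact_force: [5.2, 2.1, 7.8]
```

```bash
for i in 1 2 3; do python3 -m crank '[-0.007,-0.0006,0,0,0, -0.0133,-0.0012,0,0,0, -0.0133,-0.0012,0,0,0, -0.0133,-0.0012,0,0,0]'| grep -E "pos|contact"; done
```

```text
tool_pos: [0.4845, -0.22, 0.1076]
contact_force: [4.8, 1.1, 8.8]
tool_pos: [0.4825, -0.2203, 0.1076]
contact_force: [5.3, 1.1, 9.2]
tool_pos: [0.4805, -0.2204, 0.1075]
contact_force: [6.0, 1.5, 8.6]
```

```bash
for i in 1 2; do python3 -m crank '[-0.0067,-0.0006,0,0,0, -0.0067,-0.0006,0,0,0, -0.0067,-0.0006,0,0,0]'| grep -E "pos|contact"; done
```

```text
tool_pos: [0.4796, -0.2205, 0.1076]
contact_force: [6.2, 2.3, 7.8]
tool_pos: [0.4785, -0.2206, 0.1076]
contact_force: [5.1, 2.2, 8.6]
```

```bash
for i in 1 2; do python3 -m crank '[-0.0067,-0.0006,0,0,0, -0.0067,-0.0006,0,0,0, -0.0067,-0.0006,0,0,0]'| grep -E "pos|contact"; done
```

```text
tool_pos: [0.4776, -0.2207, 0.1076]
contact_force: [6.4, 1.1, 7.7]
tool_pos: [0.4771, -0.2208, 0.1076]
contact_force: [9.5, 1.9, 6.1]
```

The stop is reached: side force rose to 9.5 N and the motion slowed. I hold briefly, back off about 3 mm inside the hole, then lift.

```bash
python3 -m crank '[0,0,0,0,0, 0.01,0.001,0,0,0, 0.02,0.0017,0,0,0, 0.02,0.0017,0,0,0, 0.02,0.0017,0,0,0]'| grep -E "pos|contact"
python3 -m crank '[0,0,0.03,0,0, 0,0,0.07,0,0, 0,0,0.12,0,0, 0,0,0.12,0,0]'| grep -E "pos|contact"
python3 -m crank '[0,0,0.1,0,0, 0,0,0.3,0,0, 0,0,0.5,0,0, 0,0,0.6,0,0, 0,0,0.6,0,0, 0,0,0.6,0,0, 0,0,0.6,0,0]'| grep -E "pos|rot|contact|gap"
python3 - <<'E'
from h import *
s=bot.sense();p,d=bot.grab_frame("wrist");np.savez("wo.npz",p=p,d=d,pos=s["tool_pos"],rot=s["tcp_rot"])
cv2.imwrite("pics/wo.png",p[...,::-1]);c,T=world_T("wrist",s)
for v in range(205,236,2):
    us=np.arange(310,338);P=bydepth(c,T,np.c_[us,np.full(28,v)],d[v,us]);m=P[:,2]>.09
    if m.any(): print(v,us[m].min(),us[m].max(),P[m].mean(0).round(4))
print(s["tool_pos"],s["tcp_rot"])
E
```

```text
tool_pos: [0.4784, -0.2205, 0.107]
contact_force: [1.6, 0.1, 7.0]
tool_pos: [0.4777, -0.2203, 0.1253]
contact_force: [0.6, 1.1, 0.7]
tool_pos: [0.4768, -0.2197, 0.2127]
tcp_rot: [-179.8, -0.0, 68.3]
contact_force: [0.1, 0.9, -1.3]
finger_gap: 0.173
215 323 324 [ 0.4767 -0.2191  0.1367]
217 321 327 [ 0.477  -0.2194  0.1409]
219 320 327 [ 0.4766 -0.2195  0.1448]
221 311 327 [ 0.4797 -0.212   0.1725]
223 320 327 [ 0.4767 -0.2194  0.1542]
225 320 327 [ 0.4767 -0.2193  0.1586]
227 316 327 [ 0.4797 -0.2119  0.1838]
229 320 327 [ 0.4803 -0.2107  0.1909]
231 314 333 [ 0.4811 -0.2084  0.2003]
233 312 335 [ 0.4797 -0.2122  0.193 ]
235 310 337 [ 0.4792 -0.2134  0.1929]
[ 0.47682242 -0.21969753  0.21272799] [-1.79822784e+02 -3.73877085e-02  6.82674772e+01]
```

View pics/wo.png

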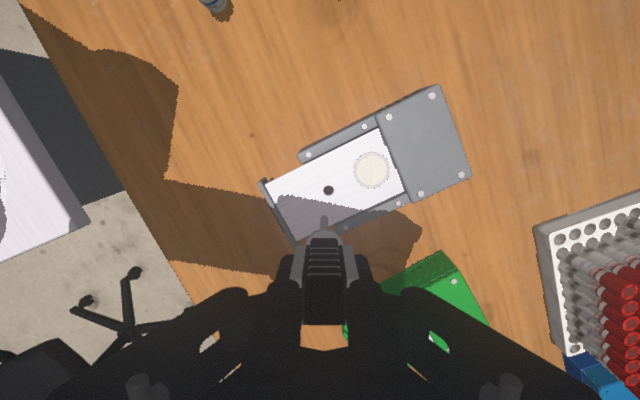

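The drawer is out, with its hole at (328,190) and the filter showing at (371,170). I measure the travel and carry the tool back.

```bash
python3 - <<'E'
from h import *
p,d,c,T=load("wo.npz");u,v,n=blob(p,(320,182,337,198),110);h=onplane(c,T,[[u,v]],.048)[0];print(u,v,n,h,np.hypot(*(h[:2]-[.5255,-.2178])))
E
python3 -m crank '[0.3,1,0,0,0, 0.3,1,0,0,0, 0.3,1,0,0,0, 0.3,1,0,0,0, 0.3,1,0,0,0]' | grep pos
python3 -m crank '[0.3,1,0,0,0, 0.3,1,0,0,0, 0.3,1,0,0,0, 0.3,1,0,0,0, 0.3,1,0,0,0]'| grep pos
python3 -m crank '[0.115,0.25,0,0,0, 0.115,0.45,0,0,0, 0.115,0.547,-0.1,0,0, 0.115,0.547,-0.2,0,0, 0.115,0.547,-0.2,0,0, 0.115,0.547,-0.2,0,0, 0.115,0.547,-0.2,0,0]'
python3 - <<'E'
from h import *
s=bot.sense();p,d=bot.grab_frame("wrist");np.savez("wr.npz",p=p,d=d,pos=s["tool_pos"],rot=s["tcp_rot"]);c,T=world_T("wrist",s)
for v in range(205,236,2):
    us=np.arange(310,338);P=bydepth(c,T,np.c_[us,np.full(28,v)],d[v,us]);m=P[:,2]>.09
    if m.any(): print(v,us[m].min(),us[m].max(),P[m].mean(0).round(4))
vv,uu=np.mgrid[120:235,260:390];P=bydepth(c,T,np.c_[uu.ravel(),vv.ravel()],d[120:235,260:390].ravel())
m=(P[:,2]>.058)&(P[:,2]<.07);print(m.sum(),cv2.minAreaRect((P[m][:,:2]*1000).astype(np.float32)))
a=cv2.resize(p[160:260,270:380],None,fx=5,fy=5,interpolation=cv2.INTER_NEAREST);cv2.imwrite("pics/wr.png",a[...,::-1])
print(s["tool_pos"],s["tcp_rot"])
E
```

```text
327.9850299401198 189.875 60 [ 0.48055128 -0.22167277  0.048     ] 0.04511524793129545
tool_pos: [0.5228, -0.0652, 0.213]
tool_pos: [0.5677, 0.0844, 0.2127]
t: 20.2
tool_pos: [0.5851, 0.161, 0.1847]
tcp_rot: [180.0, 0.0, 68.2]
contact_force: [0.3, -0.1, 0.5]
finger_gap: 0.168
gripper_force: 78.8
215 323 324 [0.5853 0.1618 0.1097]
217 321 327 [0.5854 0.161  0.1124]
219 320 327 [0.5851 0.1612 0.1172]
221 320 327 [0.585  0.161  0.1213]
223 320 327 [0.5851 0.1611 0.126 ]
225 320 327 [0.5851 0.1611 0.1302]
227 320 327 [0.5851 0.1611 0.134 ]
229 320 327 [0.5885 0.1697 0.1622]
231 314 333 [0.5894 0.1722 0.172 ]
233 312 335 [0.588  0.1684 0.165 ]
235 310 337 [0.5875 0.1672 0.1648]
2133 ((583.4456787109375, 188.06283569335938), (111.67945861816406, 55.301048278808594), 89.1258544921875)
[0.58508549 0.16097574 0.18468776] [1.79986721e+02 6.37523300e-03 6.82103742e+01]
```

View pics/wr.png

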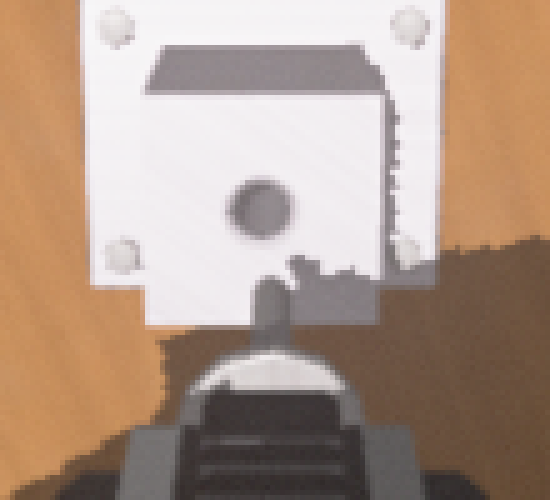

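The drawer is 45.1 mm out, at its stop. The stand's hole is at crop (262,209) and the pin tip at crop (271,280), so I compute the final offset.

Run:
```python
from h import *
p,d,c,T=load("wr.npz");h=onplane(c,T,[[270+262/5-.5,160+209/5-.5]],.064)[0];a=np.array([.5842,.1589]);print(h,h[:2]-a,(h[:2]-a)/.15)
```

```text
[0.58332817 0.1606989  0.064     ] [-0.00087183  0.0017989 ] [-0.00581218  0.01199265]
```

```bash
python3 -m crank '[-0.0058,0.011,0,0,0, -0.0058,0.011,-0.1,0,0, -0.0058,0.011,-0.2,0,0, -0.0058,0.011,-0.27,0,0, -0.0058,0.011,-0.3,0,0, -0.0058,0.011,-0.3,0,0, -0.0058,0.011,-0.3,0,0]'| grep -E "pos|contact"
python3 -m crank '[0,0,-0.03,0,0, 0,0,-0.06,0,0, 0,0,-0.06,0,0]'| grep -E "pos|contact"
```

```text
tool_pos: [0.5842, 0.1635, 0.1399]
contact_force: [0.2, -0.4, -0.1]
tool_pos: [0.5836, 0.1635, 0.1295]
contact_force: [-0.5, -0.4, -0.8]
```

```bash
python3 -m crank '[0,-0.005,-0.06,0,0, 0,-0.005,-0.12,0,0, 0,-0.005,-0.18,0,0, 0,-0.005,-0.24,0,0, 0,-0.005,-0.265,0,0, 0,-0.005,-0.265,0,0, 0,-0.005,-0.265,0,0]'| grep -E "pos|contact"
python3 -m crank '[0,0,-0.007,0,0, 0,0,-0.007,0,0, 0,0,-0.007,0,0]'| grep -E "pos|contact"
```

```text
tool_pos: [0.584, 0.1629, 0.0904]
contact_force: [-0.0, 0.0, -0.4]
tool_pos: [0.5841, 0.1629, 0.0898]
contact_force: [0.5, 0.0, -0.2]
```

```bash
for i in 1 2 3; do python3 -m crank '[0,0,-0.005,0,0, 0,0,-0.005,0,0, 0,0,-0.005,0,0]'| grep -E "pos|contact"; done
```

```text
tool_pos: [0.5839, 0.1628, 0.0888]
contact_force: [0.2, -0.8, -0.8]
tool_pos: [0.5839, 0.1628, 0.088]
contact_force: [1.0, -0.9, -0.9]
tool_pos: [0.584, 0.1628, 0.0879]
contact_force: [-3.0, -0.2, 5.5]
```

The tool is seated: contact came at the same height as at the start. Release and rise.

```bash
python3 -m crank '[0,0,0,0,0.25, 0,0,0,0,0.35, 0,0,0,0,0.5, 0,0,0,0,0.5, 0,0,0,0,0.5, 0,0,0,0,0.5]'| grep -E "pos|contact|gap"
python3 -m crank '[0,0,0.1,0,0.5, 0,0,0.3,0,0.5, 0,0,0.6,0,0.5, 0,0,0.9,0,0.5, 0,0,1,0,0.5, 0,0,1,0,0.5, 0,0,1,0,0.5]'| grep -E "pos|contact|gap"
python3 -m crank '[-0.1,-0.48,0.1,0,0.5, -0.1,-0.48,0.1,0,0.5, -0.1,-0.48,0.1,0,0.5, -0.1,-0.48,0.1,0,0.5, -0.1,-0.48,0.1,0,0.5, -0.1,-0.48,0.1,0,0.5]'| grep -E "t:|pos|contact|gap"
python3 - <<'E'
from h import *
s=bot.sense();p,d=bot.grab_frame("wrist");c,T=world_T("wrist",s);cv2.imwrite("pics/end.png",p[...,::-1])
vv,uu=np.mgrid[70:190,250:370];P=bydepth(c,T,np.c_[uu.ravel(),vv.ravel()],d[70:190,250:370].ravel())
for lo,hi in((.115,.14),(.058,.0665)):
    m=(P[:,2]>lo)&(P[:,2]<hi)&(np.hypot(P[:,0]-.583,P[:,1]-.16)<.04);print(m.sum(),np.median(P[m][:,2]),cv2.minAreaRect((P[m][:,:2]*1000).astype(np.float32)))
print(s["t"])
E
```

```text
tool_pos: [0.5839, 0.1628, 0.0872]
contact_force: [-0.1, 0.7, 0.2]
finger_gap: 0.501
tool_pos: [0.5842, 0.1629, 0.2381]
contact_force: [0.0, 0.4, -1.0]
finger_gap: 0.502
t: 24.25
tool_pos: [0.5687, 0.0916, 0.2511]
tcp_rot: [-179.9, 0.0, 68.3]
contact_force: [-0.6, -0.4, -0.6]
finger_gap: 0.499
349 0.1279882139282434 ((583.21923828125, 160.83587646484375), (15.192347526550293, 15.840206146240234), 68.21617126464844)
1282 0.06422789558866407 ((582.8832397460938, 160.356201171875), (42.75128173828125, 44.14715576171875), 68.23774719238281)
24.25
```

The handle top is at z 0.128 and within 0.6 mm of the stand's axis, so the tool is upright and home.

```bash
python3 -c "
from bench import bot
print(bot.hand_in())"
```

```text
the job is handed in; nothing more can be done
None
```

The job is handed in at about 24 s. The drawer measured 45 mm out, at its stop, and the pin tool is back in its stand, upright, fully home and released. The push force on the unit read about 12 N at most, and I saw no contact with the bystanders; the hand-in returned no verdict.

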